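# Refit the ear-defender rail and hang the ear defenders

### The arm

A 6-joint arm with a two-finger parallel gripper is mounted at the origin on the work surface. World frame = base frame: x ahead of the robot, y to its left, z up, the work surface at z = 0. Lengths are in m, angles in rad, forces in N, time in s.
With the tool pointing down it reaches from about 0.375 to 0.9 m from the base axis. Payload 3.1 kg.
Tool frame: the origin (TCP) lies midway between the tips of the shut fingers; the grasp point (between the pads) lies 19 mm behind it; z points along the fingers, y is the line along which they close (so a half turn about z gives the same grasp; the last joint's range is limited). The gripper opens to 85 mm and grips with 20 to 120 N. Pads are 22 mm wide; open, the fingers measure 114 mm over their backs; the gripper's body (76 mm by 85 mm) begins 54 mm behind the grasp point. The pads swing forward as they close: fully open they stand 13 mm farther back than shut.
Start: joints at [1.101, 0.527, 1.433, -0, 1.181, -0.178], TCP at [0.179, 0.599, 0.231] pointing down, gripper open.
Joint ranges: [-3.08, 3.08], [-0.75, 2.2], [0.22, 2.44], [-1.43, 4.57], [0, 2.65], [-2.85, 2.85]. Speed limits (rad/s): [2.79, 2.79, 3.14, 3.14, 3.14, 3.14].

### API

Orientations are given as a unit quaternion [x, y, z, w].
In Python, from station import manip gives the robot as it stands. The module is installed in compiled form; this text tells all that it offers.
- The arm moves only by the tool apply_moves, never from a script. Its arguments are lists of equal length, an entry for each row: "claw": the gripper's target within -1 to 1 (fully open at 1, half-way at 0, shut at -1); "travel": the shift along the tool's x, y, z scaled (see below), a list of three; "turn": the turn, a rotation vector about the tool's x, y, z scaled (see below), a list of three. In form: {"claw": [claw, ...], "travel": [[dx, dy, dz], ...], "turn": [[rx, ry, rz], ...]}. A call has 1 to 5 rows; each row is the pose to reach, as a shift and turn from the pose commanded when the call began, along the tool's axes at that moment, turning the shorter way round; what a row does not reach only later rows make up. The controller multiplies each number of a shift by 800 mm and each number of a turn by 180 degrees. A row lasts 1/12 s, in which the tool goes at most 41.7 mm and 7.16 degrees, less where a joint would pass 70% of its speed; a pose out of reach is approached as far as the arm can. A call with a number of a shift or a turn outside -1 to 1 is refused whole. A call with a gripper value outside its range is refused whole. The fingers move at their own pace and stop on an object; "newtons" is the grip in N (left out, the last holds). Time passes only in rows, so rows that repeat a pose let the fingers close. It gives the time, the measured TCP pose, the force, the opening and the grip force at its end, in the units of the state.
- manip.sense(): the state, without advancing time (a new reading comes with each control period).
- manip.snapshot(name): name is "scene" or "top" or "wrist"; returns a dict with "pixels" (400x640x3 uint8, red, green, blue), "depth" (400x640 float32, m along the optical axis (not along the pixel's ray), 0 where there is no reading), "intrinsics" (3x3 intrinsics, pixels), "R" (3x3) and "t" (3): a world point X has camera coordinates R X + t. Camera axes: x right, y down, z forward; pixel columns grow to the right and rows downward; lengths in m; the calibration is good to about 2 mm. A picture is of the moment at which its call begins.
- manip.sign_off(): hands the job in; it is judged then, once.
The state is a dict: "t": time; "q": joint angles; "qd": joint speeds; "tau": joint torques, N m; "tcp_pos": TCP position; "tool_rot": TCP orientation; "force": force on the tool from outside, world axes, zero at the start; "ft_torque": the same for the moment, N m; "finger_gap": opening from 0.0 (shut) to 1.0 (fully open); "gripper_force": force on a finger pad.
Only numpy, scipy, OpenCV 4.12 (cv2) and the standard library are available. Lean on these libraries where they do the work, as an engineer would, in place of code of your own. Each camera call takes 0.05 s, during which the arm holds its last target. There are 200 camera calls.

### The job

The rail of the ear-defender stand by the ultrasonic bath was taken out for wiping down: lay it back across the two posts and press both ends fully home, so that all four green sprung tabs catch over the feet of its blue end blocks. Then hang the orange ear defenders by their headband over the middle of the rail, one cup hanging free on each side and the band square across it, and let go. Do not drop the rail or the ear defenders, and leave everything else on the bench where it is.

Things in the scene. Friction and masses are not known exactly. Their poses are not given: they have to be found in the camera images.
- stand: White stand fixed to the bench. Base plate 150 (x) x 250 (y) x 10 mm; two posts 26 x 28 mm at y = +-87 mm, each ending in a flat seat 155 mm above the bench, with a cheek plate outside it (inner face at |y| = 101 mm, top 28 mm above the seat, flared outward to 38 mm above it). Origin: centre of the underside; y from post to post, z up. A half turn makes no difference.
- stand_seat (a point): Point on the stand midway between the posts at the height of the two seats (155 mm above the bench); axes as the stand. A rail that is fully home has its origin here.
- tab_left_near (a joint): Green sprung tab on the near (-x) side of the post at the stand's +y; a post has two, 18 mm wide, facing each other across x. Angle in rad: 0 = upright (at rest or caught), positive = bent outward, about 0.1 while an end block's foot passes. Catch 9 to 13 mm above the seat, reaching 4 mm over the block's foot, then a sloping lead-in to 31 mm above the seat, opening to about 36 mm.
- tab_left_far (a joint): The tab on the far (+x) side of the same post (+y), same shape. Pushing one end of the rail past its two tabs takes about 8 to 15 N.
- tab_right_near (a joint): The tab on the near (-x) side of the post at the stand's -y, as above.
- tab_right_far (a joint): The tab on the far (+x) side of the post at the stand's -y, as above.
- rail: Lift-out rail, loose, flat on the bench at the start, 220 g: aluminium bar 16 wide (x) x 22 high (z) x 152 mm long (y), underside 6 mm and top 28 mm above the origin, and on each end (block centres y = +-87 mm, 198 mm overall) a blue block 16 x 24 x 30 mm high with a foot 26 (x) x 8 mm high. Origin: centre of the blocks' underside; y along the rail, z up. A half turn makes no difference.
- rail_left_end (a point): Centre of the underside of the rail's end block at its own y = +87 mm. Laid in place but not pressed, it stands on the lead-ins some 12 to 20 mm above its seat. The rail's top may be pushed down anywhere along it.
- rail_right_end (a point): Centre of the underside of the rail's end block at its own y = -87 mm.
- earmuffs: Orange and dark grey ear defenders, rigid, 260 g, loose, standing on their two cups with the headband on top: 160 (x, across the cups) x 70 (y) x 168 mm (z). Origin: centre between the cups on the bench; z up, y across the band's width. 70 mm gap between the dark grey cushions. A half turn makes no difference.
- band_under (a point): Middle of the underside of the headband's crown, 150 mm above the earmuffs' origin; it lies on top of the rail when they hang. The crown is a flat pad 56 (x) x 40 (y) x 18 mm (z): grasp it across its 40 mm with the finger tips ending above its underside, or they will meet the rail.
- tissue_roll: White tissue roll standing on end, 100 mm across, 100 mm tall; leave alone. Origin: centre of the underside.
- reagent: White jar with a red cap, 68 mm across, 130 mm tall; leave alone. Origin: centre of the underside.
- remote: Cream remote control lying flat, 50 x 165 x 20 mm; leave alone. Origin: centre of the underside.
- slide_box: Blue slide box, 100 x 175 x 30 mm; leave alone. Origin: centre of the underside.
- flask: Steel drinking flask, 68 mm across, 240 mm tall; leave alone. Origin: centre of the underside.
- petri_stack: Stack of three petri dishes, 90 mm across, 41 mm tall; leave alone. Origin: centre of the underside.
- tube_rack: Yellow rack with capped tubes, 110 x 60 x 112 mm; leave alone. Origin: centre of the underside.
There are look-alikes about, which are no part of the job. There is more than one size of the earmuffs; the job needs the middle-sized.

How it is judged:
By the outcome, as a careful person would: the job done as asked, in the order asked, and still so for the second after the job is handed in, with the robot touching nothing.
It also fails if it takes over 58 s, if anything falls off the work surface, if the arm or the gripper's body presses on something with over 40 N, if the wrist force passes 120 N, or if a joint passes its speed limit or range.

## Working session

There is one attempt and no reset: what is moved stays moved. The work goes in short steps, Python scripts to look and compute and a tool call to move; the robot and the scene stay as the last step left them, time stands still between calls to the robot, and variables do not carry over. Pictures are saved under pics/ and viewed, at most 10 in all, crops included, and the job is handed in when it is done.

Besides the shell and the picture viewer there is one more tool, called after "Request:" as name(argument=value, ...) on one line, values as JSON. apply_moves: Moves the arm, as the interface text tells. Shifts and turns lie within -1 to 1; 1 stands for 800 mm of shift or 180 degrees of turn. Its arguments: {"type":"object","properties":{"claw":{"type":"array","items":{"type":"number"}},"travel":{"type":"array","items":{"type":"array","items":{"type":"number"}}},"turn":{"type":"array","items":{"type":"array","items":{"type":"number"}}},"newtons":{"type":"number"}},"required":["claw","travel","turn"]}

```bash
mkdir -p pics; cat > h.py <<'E'
import numpy as np, cv2
from station import manip
def shot(n,f=None):
    s=manip.snapshot(n)
    if f: cv2.imwrite('pics/'+f,cv2.cvtColor(s['pixels'],cv2.COLOR_RGB2BGR))
    return s
def cloud(s):
    K=np.array(s['intrinsics']);d=s['depth'];v,u=np.mgrid[:d.shape[0],:d.shape[1]]
    P=np.stack([(u-K[0,2])/K[0,0]*d,(v-K[1,2])/K[1,1]*d,d],-1)
    W=(P-np.array(s['t']))@np.array(s['R']); W[d==0]=np.nan
    return W
E
python3 - <<'E'
from h import *
for n in ['scene','top','wrist']:
    s=shot(n,n+'0.png'); np.savez(n+'0.npz',**s); print(n,np.array(s['intrinsics'])[0],-np.array(s['R']).T@s['t'])
print(manip.sense())
E
```

```text
scene [487.39472664   0.         323.01833956] [ 1.55605788 -0.10026868  1.60590931]
top [361.24803372   0.         320.59634479] [ 0.25331539 -0.06499872  1.21606519]
wrist [279.51350176   0.         317.54533214] [0.11557683 0.61731096 0.37325935]
{'t': 0.15, 'q': array([ 1.10151124e+00,  5.28257576e-01,  1.43361092e+00, -5.95266838e-06,
        1.18140618e+00, -1.78494685e-01]), 'qd': array([ 0.00055679, -0.00276023, -0.00260124, -0.0014115 , -0.00067901,
       -0.00013693]), 'tau': array([ 6.19303955e-04, -4.42745304e+01, -1.78277063e+01, -2.59323206e-04,
        5.55675608e-03, -1.66101381e-05]), 'tcp_pos': array([0.17891037, 0.59827041, 0.23055445]), 'tool_rot': array([ 1.44882301e-01,  9.89448539e-01, -7.98160151e-04, -2.65048447e-04]), 'force': array([ 0.34535465, -0.40453059, -0.52971567]), 'ft_torque': array([-0.03530747, -0.0067287 , -0.04375648]), 'gripper_force': 0.0, 'finger_gap': 0.9966039658713998}
```

View pics/scene0.png

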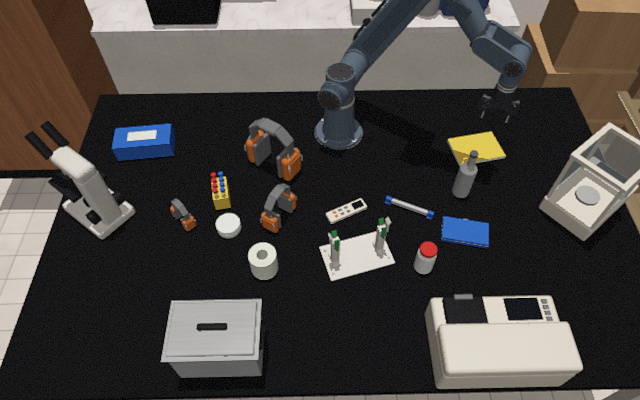

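View pics/top0.png

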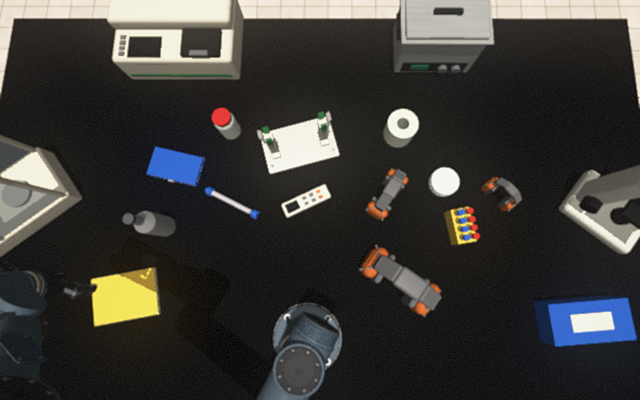

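The scene shows the rail at top (232,202), the stand at (300,145), the middle-sized earmuffs at (388,193), and the large and small ones at (400,280) and (502,193). The remote is between the stand and the robot at (305,200).

```bash
python3 - <<'E'
from h import *
def L(n): 
    s=dict(np.load(n+'0.npz')); return s,cloud(s)
s,W=L('top')
im=s['pixels'];hsv=cv2.cvtColor(im,cv2.COLOR_RGB2HSV)
def reg(u0,u1,v0,v1):
    m=np.zeros(im.shape[:2],bool);m[v0:v1,u0:u1]=1;return m
def rect(P):
    r=cv2.minAreaRect(P[:,:2].astype(np.float32)*1000); return np.round(cv2.boxPoints(r)).tolist(),np.round(r[0]),np.round(r[1]),round(r[2],1)
Z=W[...,2]
m=reg(200,265,182,222)&(Z>0.008);P=W[m];print('rail',len(P),rect(P),np.percentile(P[:,2],[5,50,95]))
blue=m&(hsv[...,0]>100)&(hsv[...,0]<130)&(hsv[...,1]>150)
n,l,st,c=cv2.connectedComponentsWithStats(blue.astype(np.uint8))
for i in range(1,n):
    if st[i,4]>8: print(' blue',st[i,4],np.nanmean(W[l==i],0))
m=reg(255,345,100,180)&(Z>0.004)&(Z<0.016)&(im.min(2)>120);print('base',rect(W[m]),m.sum())
m=reg(255,345,100,180)&(Z>0.12);P=W[m]
g=m&(hsv[...,0]>40)&(hsv[...,0]<85)&(hsv[...,1]>80)
n,l,st,c=cv2.connectedComponentsWithStats(cv2.dilate(m.astype(np.uint8),np.ones((3,3))))
for i in range(1,n):
    k=(l==i)&m; kg=k&g
    print(' post',k.sum(),W[k].min(0),W[k].max(0),'green',kg.sum(),W[kg].mean(0) if kg.any() else 0)
m=reg(355,420,160,225)&(Z>0.02);P=W[m];print('muff',rect(P),np.percentile(P[:,2],99))
P=P[P[:,2]>0.155];print(' crown',rect(P),P.mean(0),len(P))
m=reg(275,335,180,220)&(Z>0.008);print('remote',rect(W[m]))
for nm,r in [('petri',(425,462,165,197)),('roll',(380,420,105,150)),('flask',(120,178,208,238)),('red',(210,243,106,142)),('rack',(445,482,205,247)),('bigmuff',(355,445,240,318)),('bluebox',(145,206,146,187))]:
    m=reg(*r)&(Z>0.01);print(nm,W[m].min(0).round(3),W[m].max(0).round(3))
E
```

```text
rail 287 ([[382.0, 183.0], [409.0, 169.0], [497.0, 347.0], [470.0, 360.0]], array([440., 265.]), array([198.,  31.]), 63.6) [0.01889182 0.02603465 0.03037591]
 blue 33 [0.47369519 0.34553203 0.0270573 ]
 blue 37 [0.39699237 0.18610747 0.0254799 ]
base ([[537.0, 143.0], [608.0, -97.0], [752.0, -54.0], [681.0, 185.0]], array([644.,  44.]), array([151., 250.]), 16.4) 2269
 post 204 [ 0.64740705 -0.06342014  0.12211883] [ 0.68987868 -0.02252963  0.19403862] green 56 [ 0.66996901 -0.03874034  0.1672647 ]
 post 211 [0.59979273 0.11158851 0.12040334] [0.64331588 0.15402307 0.19414716] green 62 [0.62231245 0.12822234 0.16679994]
muff ([[377.0, -237.0], [514.0, -321.0], [550.0, -262.0], [413.0, -178.0]], array([ 464., -249.]), array([ 69., 160.]), 58.5) 0.1691291031710481
 crown ([[415.0, -244.0], [491.0, -289.0], [511.0, -255.0], [436.0, -210.0]], array([ 463., -249.]), array([40., 88.]), 59.1) [ 0.46223179 -0.24860551  0.16387779] 354
remote ([[387.0, 79.0], [459.0, -69.0], [504.0, -47.0], [433.0, 101.0]], array([446.,  16.]), array([ 50., 164.]), 25.9)
petri [ 0.468 -0.49   0.01 ] [ 0.559 -0.399  0.045]
roll [ 0.638 -0.349  0.011] [ 0.739 -0.248  0.106]
flask [0.319 0.454 0.01 ] [0.386 0.517 0.243]
red [0.662 0.252 0.011] [0.724 0.315 0.135]
rack [ 0.307 -0.526  0.01 ] [ 0.423 -0.448  0.116]
bigmuff [ 0.09  -0.4    0.011] [ 0.297 -0.158  0.246]
bluebox [0.492 0.372 0.01 ] [0.624 0.563 0.037]
```

```bash
cat >> h.py <<'E'
from scipy.spatial.transform import Rotation as Rn
import math
def down(yaw):
    a=math.radians(yaw);x=np.array([math.cos(a),math.sin(a),0]);z=np.array([0,0,-1.]);return Rn.from_matrix(np.stack([x,np.cross(z,x),z],1))
def plan(*goals):
    """goals: (x,y,z,yaw of tool x in deg); prints scaled numbers per call, chained"""
    s=manip.sense();p=np.array(s['tcp_pos']);R=Rn.from_quat(s['tool_rot'])
    print('now',p.round(4),'yaw',round(math.degrees(math.atan2(*R.as_matrix()[[1,0],0])),2),'F',np.round(s['force'],1),'gap',round(s['finger_gap'],3),'t',s['t'])
    for g in goals:
        T=down(g[3]);gp=np.array(g[:3]);tot=(R.inv()*T).as_rotvec()
        n=max(1,math.ceil(max(np.linalg.norm(gp-p)/.2,np.degrees(np.linalg.norm(tot))/34)-.02))
        R0,p0=R,p
        for i in range(1,n+1):
            pi=p0+(gp-p0)*i/n; Ri=R0*Rn.from_rotvec(tot*i/n)
            tr=np.round(R.inv().apply(pi-p)/.8,4);tu=np.round((R.inv()*Ri).as_rotvec()/math.pi,4)
            rows=max(np.linalg.norm(tr)*800/41.7,np.linalg.norm(tu)*180/7.16)
            print(tr.tolist(),tu.tolist(),'rows %.1f'%rows)
            p=p+R.apply(tr*.8);R=R*Rn.from_rotvec(tu*math.pi)
E
python3 -c "
from h import *
plan((.179,.598,.34,163.3),(.438,.265,.20,63.6))"
```

```text
now [0.1789 0.5983 0.2306] yaw 163.34 F [ 0.3 -0.4 -0.5] gap 0.997 t 0.15
[-0.0002, -0.0005, -0.1368] [-0.0005, -0.0001, 0.0002] rows 2.6
[-0.1432, -0.1019, 0.0583] [-0.0, 0.0, 0.1846] rows 4.6
[-0.1756, -0.0067, 0.0584] [-0.0, 0.0, 0.1847] rows 4.6
[-0.1507, 0.0906, 0.0583] [0.0, 0.0, 0.1846] rows 4.6
```

Request:
apply_moves(claw=[1, 1, 1], travel=[[0, 0, -0.137], [0, 0, -0.137], [0, 0, -0.137]], turn=[[0, 0, 0], [0, 0, 0], [0, 0, 0]])

```text
t: 0.4
tcp_pos: [0.1796, 0.5996, 0.3442]
tool_rot: [0.145, 0.989, 0.002, 0.001]
force: [0.5, 0.3, 0.2]
finger_gap: 0.999
gripper_force: 0.0
```

Request:
apply_moves(claw=[1, 1, 1, 1, 1], travel=[[-0.143, -0.102, 0.058], [-0.143, -0.102, 0.058], [-0.143, -0.102, 0.058], [-0.143, -0.102, 0.058], [-0.143, -0.102, 0.058]], turn=[[0, 0, 0.1846], [0, 0, 0.1846], [0, 0, 0.1846], [0, 0, 0.1846], [0, 0, 0.1846]])

```text
t: 0.82
tcp_pos: [0.2668, 0.4832, 0.2924]
tool_rot: [0.426, 0.905, -0.003, 0.0]
force: [0.2, 0.0, -0.4]
finger_gap: 0.998
gripper_force: 0.0
```

Request:
apply_moves(claw=[1, 1, 1, 1, 1], travel=[[-0.176, -0.007, 0.058], [-0.176, -0.007, 0.058], [-0.176, -0.007, 0.058], [-0.176, -0.007, 0.058], [-0.176, -0.007, 0.058]], turn=[[0, 0, 0.1846], [0, 0, 0.1846], [0, 0, 0.1846], [0, 0, 0.1846], [0, 0, 0.1846]])

```text
t: 1.23
tcp_pos: [0.3533, 0.3725, 0.2461]
tool_rot: [0.667, 0.745, -0.002, 0.0]
force: [-0.1, -0.2, 0.7]
finger_gap: 1.004
gripper_force: 0.0
```

Request:
apply_moves(claw=[1, 1, 1, 1, 1], travel=[[-0.151, 0.091, 0.058], [-0.151, 0.091, 0.058], [-0.151, 0.091, 0.058], [-0.151, 0.091, 0.058], [-0.151, 0.091, 0.058]], turn=[[0, 0, 0.1846], [0, 0, 0.1846], [0, 0, 0.1846], [0, 0, 0.1846], [0, 0, 0.1846]])

```text
t: 1.65
tcp_pos: [0.4408, 0.2616, 0.1999]
tool_rot: [0.852, 0.523, -0.001, 0.001]
force: [-1.0, -0.1, -0.4]
finger_gap: 0.999
gripper_force: 0.0
```

```bash
python3 - <<'E'
from h import *
s=shot('wrist','w1.png');W=cloud(s)
Z=W[...,2];m=(Z>0.012)&(Z<0.05)&(np.hypot(W[...,0]-.44,W[...,1]-.265)<.115)
P=W[m];r=cv2.minAreaRect(P[:,:2].astype(np.float32)*1000);print(r,np.percentile(P[:,2],[5,50,95]))
plan((.438,.265,.006,63.6))
E
```

```text
((434.5013732910156, 265.5546875), (196.41400146484375, 16.00400733947754), 64.17272186279297) [0.02454434 0.02795048 0.03059284]
now [0.4396 0.2631 0.2005] yaw 63.03 F [-0.3  0.7  0.1] gap 0.997 t 1.7
[0.0016, -0.0026, 0.2432] [-0.0004, 0.0005, -0.0032] rows 4.7
```

View pics/w1.png

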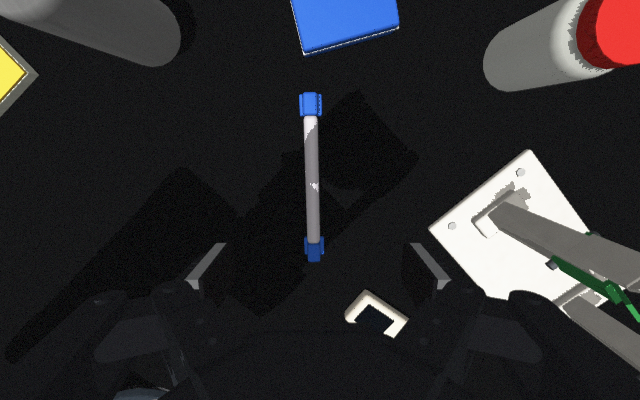

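Wrist view: the rail runs from (311,104) to (314,248) between the fingers, upright, nothing near it.

```bash
python3 -c "
from h import *
plan((.436,.2655,.007,64))"
```

```text
now [0.4396 0.2631 0.2005] yaw 63.03 F [-0.3  0.7  0.1] gap 0.997 t 1.7
[0.001, -0.0051, 0.2419] [-0.0004, 0.0005, -0.0054] rows 4.6
```

Request:
apply_moves(claw=[1, 1, 1, 1, 1], travel=[[-0.0005, -0.0025, 0.05], [-0.0005, -0.0025, 0.1], [-0.0005, -0.0025, 0.15], [-0.0005, -0.0025, 0.2], [-0.0005, -0.0025, 0.22]], turn=[[0, 0, -0.002], [0, 0, -0.002], [0, 0, -0.002], [0, 0, -0.002], [0, 0, -0.002]])

```text
t: 2.12
tcp_pos: [0.4337, 0.2653, 0.0217]
tool_rot: [0.847, 0.531, -0.003, -0.001]
force: [-0.4, 0.5, -0.8]
finger_gap: 0.998
gripper_force: 0.0
```

Request:
apply_moves(claw=[1, 1, 1], travel=[[0, 0, 0], [0, 0, 0], [0, 0, 0]], turn=[[0, 0, 0], [0, 0, 0], [0, 0, 0]])

```text
t: 2.37
tcp_pos: [0.4374, 0.2665, 0.0268]
tool_rot: [0.848, 0.531, 0.001, 0.0]
force: [0.1, 0.9, -0.1]
finger_gap: 1.0
gripper_force: 0.0
```

```bash
python3 -c "
from h import *
plan((.436,.2655,.007,64))"
```

```text
now [0.4374 0.2665 0.0268] yaw 64.09 F [ 0.1  0.9 -0.1] gap 1.0 t 2.3667
[-0.0019, -0.001, 0.0247] [0.0005, -0.0005, 0.0005] rows 0.5
```

Request:
apply_moves(claw=[1, 1, -1, -1, -1], travel=[[-0.001, -0.001, 0.024], [-0.001, -0.001, 0.024], [-0.001, -0.001, 0.024], [-0.001, -0.001, 0.024], [-0.001, -0.001, 0.024]], turn=[[0, 0, 0], [0, 0, 0], [0, 0, 0], [0, 0, 0], [0, 0, 0]], newtons=70)

```text
t: 2.78
tcp_pos: [0.4363, 0.2658, 0.0079]
tool_rot: [0.848, 0.53, 0.001, 0.0]
force: [0.1, -0.1, -0.5]
finger_gap: 0.605
gripper_force: 0.0
```

Request:
apply_moves(claw=[-1, -1, -1, -1, -1], travel=[[0, 0, 0], [0, 0, 0], [0, 0, 0], [0, 0, 0], [0, 0, 0]], turn=[[0, 0, 0], [0, 0, 0], [0, 0, 0], [0, 0, 0], [0, 0, 0]])

```text
t: 3.2
tcp_pos: [0.4358, 0.2656, 0.0072]
tool_rot: [0.848, 0.53, 0.0, 0.0]
force: [-0.3, 0.6, 5.0]
finger_gap: 0.169
gripper_force: 69.5
```

Request:
apply_moves(claw=[-1, -1, -1, -1, -1], travel=[[0, 0, 0], [0, 0, 0], [0, 0, 0], [0, 0, 0], [0, 0, 0]], turn=[[0, 0, 0], [0, 0, 0], [0, 0, 0], [0, 0, 0], [0, 0, 0]])

```text
t: 3.62
tcp_pos: [0.4358, 0.2656, 0.0072]
tool_rot: [0.848, 0.53, 0.0, 0.0]
force: [-0.4, 0.1, 5.8]
finger_gap: 0.171
gripper_force: 69.5
```

```bash
python3 -c "
from h import *
plan((.436,.2655,.15,64),(.645,.0445,.28,106.2))"
```

```text
now [0.4358 0.2656 0.0072] yaw 64.02 F [-0.4  0.1  5.8] gap 0.171 t 3.6167
[0.0002, 0.0004, -0.1785] [0.0002, -0.0002, 0.0001] rows 3.4
[-0.0669, 0.178, -0.0812] [-0.0, -0.0, -0.1172] rows 4.0
[-0.1265, 0.1419, -0.0813] [-0.0, -0.0, -0.1172] rows 4.0
```

Request:
apply_moves(claw=[-1, -1, -1, -1, -1], travel=[[0, 0, -0.02], [0, 0, -0.06], [0, 0, -0.1], [0, 0, -0.14], [0, 0, -0.178]], turn=[[0, 0, 0], [0, 0, 0], [0, 0, 0], [0, 0, 0], [0, 0, 0]])

```text
t: 4.03
tcp_pos: [0.4347, 0.2652, 0.15]
tool_rot: [0.848, 0.53, -0.001, -0.0]
force: [0.6, -0.0, -2.6]
finger_gap: 0.172
gripper_force: 68.6
```

Request:
apply_moves(claw=[-1, -1, -1, -1, -1], travel=[[-0.013, 0.036, -0.016], [-0.027, 0.071, -0.032], [-0.04, 0.107, -0.049], [-0.054, 0.142, -0.065], [-0.067, 0.178, -0.081]], turn=[[0, 0, -0.023], [0, 0, -0.047], [0, 0, -0.07], [0, 0, -0.094], [0, 0, -0.117]])

```text
t: 4.45
tcp_pos: [0.5397, 0.1537, 0.2139]
tool_rot: [0.736, 0.677, -0.001, -0.001]
force: [1.4, 1.0, -1.9]
finger_gap: 0.169
gripper_force: 68.7
```

Request:
apply_moves(claw=[-1, -1, -1, -1, -1], travel=[[-0.025, 0.028, -0.016], [-0.05, 0.057, -0.032], [-0.076, 0.085, -0.049], [-0.101, 0.114, -0.065], [-0.1265, 0.142, -0.081]], turn=[[0, 0, -0.023], [0, 0, -0.047], [0, 0, -0.07], [0, 0, -0.094], [0, 0, -0.117]])

```text
t: 4.87
tcp_pos: [0.6444, 0.0431, 0.2782]
tool_rot: [0.6, 0.8, -0.001, -0.001]
force: [1.5, -0.6, -2.0]
finger_gap: 0.167
gripper_force: 68.7
```

Request:
apply_moves(claw=[-1, -1, -1], travel=[[0, 0, 0], [0, 0, 0], [0, 0, 0]], turn=[[0, 0, 0], [0, 0, 0], [0, 0, 0]])

```text
t: 5.12
tcp_pos: [0.6431, 0.0445, 0.2771]
tool_rot: [0.601, 0.799, -0.001, -0.002]
force: [-0.0, -0.6, -3.9]
finger_gap: 0.172
gripper_force: 68.8
```

```bash
python3 - <<'E'
from h import *
plan()
s=shot('wrist','w2.png');np.savez('w2.npz',**s);W=cloud(s);Z=W[...,2]
hsv=cv2.cvtColor(s['pixels'],cv2.COLOR_RGB2HSV)
b=(hsv[...,0]>95)&(hsv[...,0]<130)&(hsv[...,1]>110)&(Z>.2)
n,l,st,c=cv2.connectedComponentsWithStats(b.astype(np.uint8))
for i in range(1,n):
    if st[i,4]>30: k=l==i;print('blue',st[i],W[k].min(0).round(4),W[k].max(0).round(4),W[k].mean(0).round(4))
g=(hsv[...,0]>40)&(hsv[...,0]<90)&(hsv[...,1]>80)&(Z>.1)
n,l,st,c=cv2.connectedComponentsWithStats(g.astype(np.uint8))
for i in range(1,n):
    if st[i,4]>30: k=l==i;print('green',st[i],W[k].min(0).round(4),W[k].max(0).round(4),W[k].mean(0).round(4))
E
```

```text
now [0.6431 0.0445 0.2771] yaw 106.08 F [-0.  -0.6 -3.9] gap 0.172 t 5.1167
blue [ 290   39   55   68 3324] [0.6033 0.1132 0.2751] [0.6336 0.1418 0.3023] [0.6186 0.1274 0.2941]
green [334 102  11  12  73] [0.633  0.1218 0.1676] [0.6415 0.1306 0.187 ] [0.6377 0.1247 0.1821]
green [293 107   8   6  43] [0.6012 0.1123 0.1795] [0.6068 0.1175 0.1868] [0.6042 0.1148 0.1844]
```

View pics/w2.png

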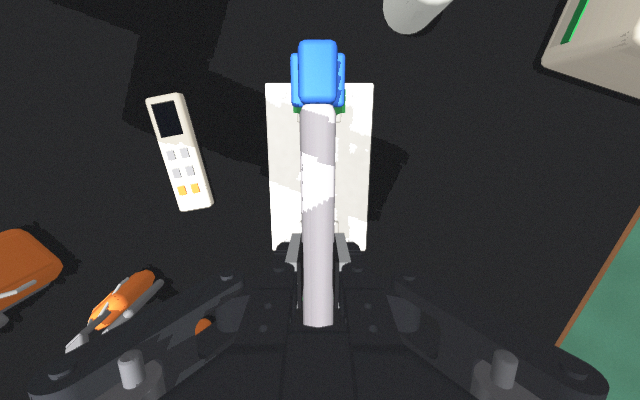

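Wrist view: the rail is held level and square, its +y end block at (318,72) over the stand's base plate (266–373, 84–249).

```bash
python3 - <<'E'
from h import *
s=dict(np.load('w2.npz'));W=cloud(s);Z=W[...,2];im=s['pixels'];hsv=cv2.cvtColor(im,cv2.COLOR_RGB2HSV)
def inf(P,yaw,o):
    a=math.radians(yaw);y=np.array([math.cos(a),math.sin(a)]);x=np.array([y[1],-y[0]]);d=P[:,:2]-o;return np.stack([d@x,d@y],1)*1000
o=np.array([.645,.0445]);yaw=106.2
v,u=np.mgrid[:400,:640]
m=(Z>.005)&(Z<.016)&(u>240)&(u<400)&(v<260)&(im.min(2)>110)
r=cv2.minAreaRect(W[m][:,:2].astype(np.float32)*1000);print('base',r,m.sum())
Q=inf(W[m],yaw,o);print('base x',np.percentile(Q[:,0],[.3,99.7]),'y',np.percentile(Q[:,1],[.2,99.8]))
# edges lines left/right vs y
for lo,hi in((-110,-80),(-60,-30),(0,30),(50,80),(90,115)):
    k=(Q[:,1]>lo)&(Q[:,1]<hi); print(lo,Q[k,0].min().round(1),Q[k,0].max().round(1)) if k.any() else 0
b=(hsv[...,0]>95)&(hsv[...,0]<130)&(hsv[...,1]>110)&(Z>.296);Q=inf(W[b],yaw,o)
print('block top',np.percentile(Q,[1,50,99],axis=0),np.median(Z[b]))
m=(u>295)&(u<340)&(v>120)&(v<310)&(Z>.28);Q=inf(W[m],yaw,o)
for lo in range(-20,70,15):
    k=(Q[:,1]>lo)&(Q[:,1]<lo+15);
    if k.any(): print('bar',lo,Q[k,0].min().round(1),Q[k,0].max().round(1),np.median(Z[m][k]).round(4))
E
```

```text
base ((634.5219116210938, 92.2588119506836), (172.49673461914062, 359.7560119628906), 10.20328426361084) 9877
base x [-76.38627055  93.48136289] y [-120.56522937  209.77438675]
-110 -77.2 72.4
-60 -77.3 73.0
0 -77.0 72.8
50 -76.6 73.1
90 -76.3 73.5
block top [[-9.89610731 75.58342901]
 [-2.23142564 87.21318092]
 [ 5.53754247 98.73655696]] 0.2997980036159907
bar -20 -11.2 6.8 0.2977
bar -5 -11.3 6.8 0.2981
bar 10 -13.6 9.0 0.2975
bar 25 -10.1 5.7 0.2975
bar 40 -10.3 5.7 0.2975
bar 55 -10.3 5.7 0.2975
```

```bash
python3 - <<'E'
from h import *
s=dict(np.load('w2.npz'));W=cloud(s);Z=W[...,2];im=s['pixels']
a=math.radians(106.2);y=np.array([math.cos(a),math.sin(a)]);x=np.array([y[1],-y[0]])
v,u=np.mgrid[:400,:640]
m=(Z>.005)&(Z<.016)&(u>255)&(u<385)&(v>70)&(v<260)&(im.min(2)>110)
d=W[m][:,:2]-[.645,.0445];X=d@x*1000;Y=d@y*1000
for lo in(-70,-60,-50,40,50,60):
    k=(X>lo)&(X<lo+10);print(lo,Y[k].min().round(1),Y[k].max().round(1))
s=dict(np.load('top0.npz'));W=cloud(s);Z=W[...,2];hsv=cv2.cvtColor(s['pixels'],cv2.COLOR_RGB2HSV)
v,u=np.mgrid[:400,:640];m=(u>255)&(u<345)&(v>100)&(v<180)&(Z>.178);d=W[m][:,:2]-[.645,.0445];X=d@x*1000;Y=d@y*1000
for k in (Y>0,Y<0): print('top of cheek',k.sum(),X[k].min(),X[k].max(),Y[k].min(),Y[k].max())
E
```

```text
-70 -116.4 122.8
-60 -108.1 122.8
-50 -107.9 122.7
40 -108.3 122.4
50 -113.4 122.6
60 -123.8 122.4
top of cheek 57 -19.867622845074017 22.413710901309454 78.71529505229225 110.84646876158294
top of cheek 54 -20.785316765768194 21.24360119120387 -111.34811410360324 -78.61735253363295
```

Request:
apply_moves(claw=[-1, -1, -1, -1, -1], travel=[[-0.0012, 0, 0.03], [-0.0012, 0, 0.06], [-0.0012, 0, 0.085], [-0.0012, 0, 0.1], [-0.0012, 0, 0.108]], turn=[[0, 0, 0], [0, 0, 0], [0, 0, 0], [0, 0, 0], [0, 0, 0]])

```text
t: 5.58
tcp_pos: [0.6424, 0.0446, 0.1894]
tool_rot: [0.6, 0.8, -0.001, -0.003]
force: [-0.6, -0.6, 0.3]
finger_gap: 0.167
gripper_force: 69.2
```

Request:
apply_moves(claw=[-1, -1, -1, -1, -1], travel=[[0, 0, 0], [0, 0, 0.005], [0, 0, 0.01], [0, 0, 0.012], [0, 0, 0.012]], turn=[[0, 0, 0], [0, 0, 0], [0, 0, 0], [0, 0, 0], [0, 0, 0]])

```text
t: 6.0
tcp_pos: [0.6446, 0.0431, 0.1832]
tool_rot: [0.601, 0.799, -0.0, 0.0]
force: [-2.1, -0.6, -0.2]
finger_gap: 0.172
gripper_force: 69.1
```

```bash
python3 - <<'E'
from h import *
plan()
s=shot('wrist');a=s['pixels'][20:220,200:440]
t=shot('top');b=t['pixels'][90:190,240:360]
s2=shot('scene');c=s2['pixels'][200:290,300:420]
A=cv2.resize(a,(480,400));B=cv2.resize(b,None,fx=2.6,fy=2.6);C=cv2.resize(c,None,fx=2.6,fy=2.6)
o=np.zeros((560,800,3),np.uint8);o[:400,:480]=A;o[:260,480:792]=B;o[280:280+C.shape[0],480:480+C.shape[1]]=C
cv2.imwrite('pics/p3.png',o[...,::-1])
E
```

```text
now [0.6446 0.0431 0.1832] yaw 106.13 F [-2.1 -0.6 -0.2] gap 0.172 t 6.0
```

View pics/p3.png

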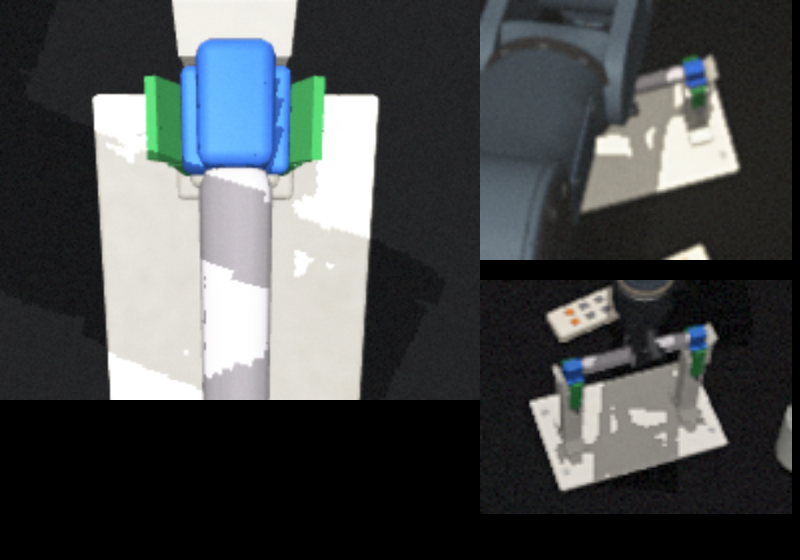

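All panels show the feet between the green tabs and both blocks inside the cheeks (wrist panel (235,100)). Next I press down gently.

Request:
apply_moves(claw=[-1, -1, -1, -1, -1], travel=[[0, 0, 0.003], [0, 0, 0.006], [0, 0, 0.009], [0, 0, 0.012], [0, 0, 0.012]], turn=[[0, 0, 0], [0, 0, 0], [0, 0, 0], [0, 0, 0], [0, 0, 0]], newtons=110)

```text
t: 6.57
tcp_pos: [0.6466, 0.0433, 0.1765]
tool_rot: [0.601, 0.799, 0.001, 0.002]
force: [-4.2, -0.5, 12.8]
finger_gap: 0.161
gripper_force: 110.2
```

Request:
apply_moves(claw=[-1, -1, -1, -1, -1], travel=[[0, 0, 0.003], [0, 0, 0.006], [0, 0, 0.009], [0, 0, 0.012], [0, 0, 0.012]], turn=[[0, 0, 0], [0, 0, 0], [0, 0, 0], [0, 0, 0], [0, 0, 0]])

```text
t: 6.98
tcp_pos: [0.6454, 0.043, 0.1652]
tool_rot: [0.601, 0.799, 0.001, 0.001]
force: [-2.7, -1.4, 7.7]
finger_gap: 0.157
gripper_force: 109.6
```

Request:
apply_moves(claw=[-1, -1, -1, -1, -1], travel=[[0, 0, 0.003], [0, 0, 0.006], [0, 0, 0.009], [0, 0, 0.012], [0, 0, 0.012]], turn=[[0, 0, 0], [0, 0, 0], [0, 0, 0], [0, 0, 0], [0, 0, 0]])

```text
t: 7.4
tcp_pos: [0.6457, 0.0431, 0.1622]
tool_rot: [0.601, 0.799, 0.001, 0.002]
force: [-14.6, -1.1, 37.9]
finger_gap: 0.164
gripper_force: 114.1
```

```bash
python3 - <<'E'
from h import *
plan()
s=shot('wrist');W=cloud(s);Z=W[...,2];hsv=cv2.cvtColor(s['pixels'],cv2.COLOR_RGB2HSV)
v,u=np.mgrid[:400,:640]
b=(hsv[...,0]>95)&(hsv[...,0]<130)&(hsv[...,1]>110)&(Z>.14)&(u>250)&(u<390)&(v<150)
print('block z',np.percentile(Z[b],[10,50,80,95]))
m=(u>305)&(u<330)&(v>110)&(v<310)&(Z>.12)
for a in range(110,310,40): k=m&(v>=a)&(v<a+40);print('bar',a,np.median(Z[k]).round(4))
E
```

```text
now [0.6457 0.0431 0.1622] yaw 106.15 F [-14.6  -1.1  37.9] gap 0.164 t 7.4
block z [0.18170105 0.1847342  0.18542521 0.18603753]
bar 110 0.183
bar 150 0.183
bar 190 0.1829
bar 230 0.1829
bar 270 0.1829
```

Request:
apply_moves(claw=[-1, 0, 0.5, 0.5, 0.5], travel=[[0, 0, -0.008], [0, 0, -0.008], [0, 0, -0.008], [0, 0, -0.008], [0, 0, -0.008]], turn=[[0, 0, 0], [0, 0, 0], [0, 0, 0], [0, 0, 0], [0, 0, 0]])

```text
t: 7.87
tcp_pos: [0.6451, 0.0435, 0.1591]
tool_rot: [0.601, 0.799, 0.0, -0.0]
force: [0.5, 0.2, -1.0]
finger_gap: 0.721
gripper_force: 0.0
```

Request:
apply_moves(claw=[0.5, 0.5, 0.5, 0.5, 0.5], travel=[[0, 0, 0], [0, 0, -0.02], [0, 0, -0.05], [0, 0, -0.08], [0, 0, -0.1]], turn=[[0, 0, 0], [0, 0, 0], [0, 0, 0], [0, 0, 0], [0, 0, 0]])

```text
t: 8.28
tcp_pos: [0.6459, 0.0434, 0.2417]
tool_rot: [0.601, 0.799, 0.001, 0.001]
force: [0.5, -0.4, 0.4]
finger_gap: 0.753
gripper_force: 0.0
```

```bash
python3 - <<'E'
from h import *
plan((.621,.124,.22,106.2))
s=shot('wrist');W=cloud(s);Z=W[...,2];im=s['pixels'];hsv=cv2.cvtColor(im,cv2.COLOR_RGB2HSV)
b=(hsv[...,0]>95)&(hsv[...,0]<130)&(hsv[...,1]>110)&(Z>.14)&(np.hypot(W[...,0]-.645,W[...,1]-.0445)<.15)
n,l,st,c=cv2.connectedComponentsWithStats(b.astype(np.uint8))
for i in range(1,n):
    if st[i,4]>50: k=l==i;print(st[i],W[k].mean(0).round(4),np.percentile(Z[k],[50,80,95]).round(4))
g=(hsv[...,0]>40)&(hsv[...,0]<90)&(hsv[...,1]>80)&(Z>.1)&(np.hypot(W[...,0]-.645,W[...,1]-.0445)<.15)
a=math.radians(106.2);y=np.array([math.cos(a),math.sin(a)]);x=np.array([y[1],-y[0]])
n,l,st,c=cv2.connectedComponentsWithStats(g.astype(np.uint8))
for i in range(1,n):
    if st[i,4]>20: k=l==i;d=W[k][:,:2]-[.645,.0445];print('green',st[i],(d@x*1000).min().round(1),(d@x*1000).max().round(1),(d@y*1000).mean().round(1),Z[k].max().round(4))
m=(Z>.16)&(Z<.2)&(im.min(2)>90)&(np.hypot(W[...,0]-.645,W[...,1]-.0445)<.13);d=W[:,:,:2]-[.645,.0445];Y=d@y*1000;X=d@x*1000
for a in range(-75,75,25):
    k=m&(Y>a)&(Y<a+25)&(abs(X)<6)
    if k.any(): print('bar',a,np.median(Z[k]).round(4))
cv2.imwrite('pics/w4.png',im[...,::-1])
E
```

```text
now [0.6459 0.0434 0.2417] yaw 106.14 F [ 0.5 -0.4  0.4] gap 0.753 t 8.2833
[0.1055, -0.0019, 0.027] [0.0007, 0.0002, -0.0003] rows 2.1
[299  74  35  39 952] [0.6202 0.126  0.1825] [0.1848 0.1855 0.1862]
[306 294  19  34 510] [ 0.6664 -0.037   0.1868] [0.1848 0.1854 0.1862]
green [284  79  20  32 533] -22.0 -10.3 85.1 0.1878
green [328  79  19  32 512] 7.8 19.4 85.2 0.188
green [290 268  16  56 480] -22.8 -6.7 -83.5 0.3155
green [325 268  16  57 485] 5.1 18.6 -83.7 0.3153
bar -75 0.1828
bar -50 0.1829
bar -25 0.1828
bar 0 0.1829
bar 25 0.1829
bar 50 0.1828
```

View pics/w4.png

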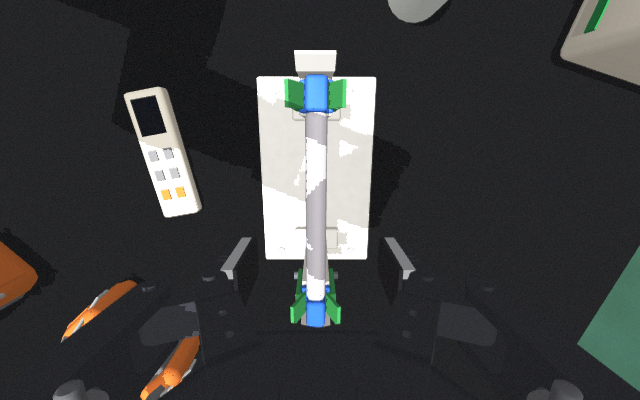

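Wrist view: both blocks (316,93) and (316,311) sit at the same height (185 mm), the bar is level at 183 mm and the four tabs are symmetric, so the rail is home. Next, the earmuffs.

```bash
python3 -c "
from h import *
plan((.463,-.249,.32,148.5))"
```

```text
now [0.6477 0.0432 0.245 ] yaw 106.14 F [-0.  -0.1  1.6] gap 0.749 t 8.3333
[-0.1435, -0.1613, -0.0477] [0.001, 0.0009, -0.1177] rows 4.2
[-0.0754, -0.2023, -0.0475] [0.001, 0.001, -0.1176] rows 4.2
```

Request:
apply_moves(claw=[1, 1, 1, 1, 1], travel=[[-0.01, -0.01, -0.04], [-0.1435, -0.161, -0.048], [-0.1435, -0.161, -0.048], [-0.1435, -0.161, -0.048], [-0.1435, -0.161, -0.048]], turn=[[0, 0, -0.02], [0, 0, -0.1177], [0, 0, -0.1177], [0, 0, -0.1177], [0, 0, -0.1177]])

```text
t: 8.75
tcp_pos: [0.5517, -0.1038, 0.2777]
tool_rot: [0.442, 0.897, -0.0, -0.0]
force: [0.2, -0.2, -0.2]
finger_gap: 1.001
gripper_force: 0.0
```

Request:
apply_moves(claw=[1, 1, 1, 1, 1], travel=[[-0.0755, -0.202, -0.048], [-0.0755, -0.202, -0.048], [-0.0755, -0.202, -0.048], [-0.0755, -0.202, -0.048], [-0.0755, -0.202, -0.048]], turn=[[0, 0, -0.1177], [0, 0, -0.1177], [0, 0, -0.1177], [0, 0, -0.1177], [0, 0, -0.1177]])

```text
t: 9.17
tcp_pos: [0.4593, -0.2522, 0.317]
tool_rot: [0.272, 0.962, -0.001, 0.0]
force: [0.6, 0.3, 0.4]
finger_gap: 1.001
gripper_force: 0.0
```

Request:
apply_moves(claw=[1, 1, 1], travel=[[0, 0, 0], [0, 0, 0], [0, 0, 0]], turn=[[0, 0, 0], [0, 0, 0], [0, 0, 0]])

```text
t: 9.42
tcp_pos: [0.4611, -0.248, 0.316]
tool_rot: [0.271, 0.962, 0.001, -0.001]
force: [-0.8, -0.7, 0.5]
finger_gap: 0.999
gripper_force: 0.0
```

```bash
python3 - <<'E'
from h import *
s=shot('wrist');W=cloud(s);Z=W[...,2];im=s['pixels'];cv2.imwrite('pics/w5.png',im[...,::-1])
v,u=np.mgrid[:400,:640]
for zl in (.15,.164):
    m=(Z>zl)&(Z<.19)&(np.hypot(W[...,0]-.463,W[...,1]+.249)<.09)
    r=cv2.minAreaRect(W[m][:,:2].astype(np.float32)*1000);print(zl,r,m.sum(),np.percentile(Z[m],[50,98]))
plan((.463,-.249,.19,148.5))
E
```

```text
0.15 ((461.3017272949219, -251.3849639892578), (39.78069305419922, 103.66249084472656), 57.326786041259766) 2957 [0.16662774 0.16919542]
0.164 ((461.4091491699219, -252.04705810546875), (38.53044891357422, 71.0748519897461), 57.45304870605469) 2075 [0.16756457 0.16934114]
now [ 0.4613 -0.2476  0.316 ] yaw 148.56 F [ 0.3  0.7 -0.2] gap 0.996 t 9.4667
[-0.003, -0.0005, 0.1575] [0.0003, -0.0005, 0.0003] rows 3.0
```

View pics/w5.png

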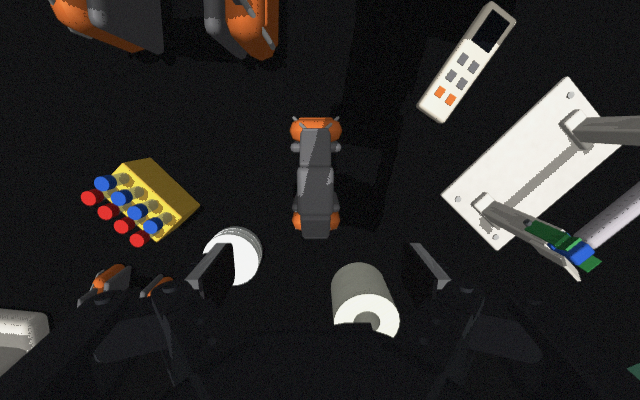

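Wrist view: the earmuffs' band runs at (316,180) centred between the fingers, the tissue roll (365,305) and petri stack (233,255) lower and clear.

```bash
python3 -c "
from h import *
plan((.462,-.2505,.149,148))"
```

```text
now [ 0.4613 -0.2476  0.316 ] yaw 148.56 F [ 0.3  0.7 -0.2] gap 0.996 t 9.4667
[-0.003, -0.0028, 0.2088] [0.0003, -0.0005, 0.0031] rows 4.0
```

Request:
apply_moves(claw=[1, 1, 1, 1, 1], travel=[[-0.0025, -0.0025, 0.05], [-0.0025, -0.0025, 0.1], [-0.0025, -0.0025, 0.14], [-0.0025, -0.0025, 0.17], [-0.0025, -0.0025, 0.19]], turn=[[0, 0, 0.003], [0, 0, 0.003], [0, 0, 0.003], [0, 0, 0.003], [0, 0, 0.003]])

```text
t: 9.88
tcp_pos: [0.461, -0.2487, 0.1616]
tool_rot: [0.275, 0.962, 0.001, -0.002]
force: [0.7, -0.5, 0.2]
finger_gap: 1.003
gripper_force: 0.0
```

Request:
apply_moves(claw=[1, 1, 1], travel=[[0, 0, 0], [0, 0, 0], [0, 0, 0]], turn=[[0, 0, 0], [0, 0, 0], [0, 0, 0]])

```text
t: 10.13
tcp_pos: [0.4628, -0.2512, 0.1656]
tool_rot: [0.275, 0.961, -0.0, 0.001]
force: [1.1, -0.4, 0.4]
finger_gap: 0.998
gripper_force: 0.0
```

```bash
python3 -c "
from h import *
plan((.462,-.2505,.149,148))"
```

```text
now [ 0.4628 -0.2512  0.1656] yaw 148.05 F [ 1.1 -0.4  0.4] gap 0.998 t 10.1333
[0.0013, 0.0002, 0.0208] [-0.0, 0.0005, 0.0003] rows 0.4
```

Request:
apply_moves(claw=[1, 1, -1, -1, -1], travel=[[0, 0, 0.02], [0, 0, 0.02], [0, 0, 0.02], [0, 0, 0.02], [0, 0, 0.02]], turn=[[0, 0, 0], [0, 0, 0], [0, 0, 0], [0, 0, 0], [0, 0, 0]], newtons=60)

```text
t: 10.55
tcp_pos: [0.4623, -0.2519, 0.1501]
tool_rot: [0.276, 0.961, -0.0, 0.001]
force: [-0.6, 1.1, 0.2]
finger_gap: 0.601
gripper_force: 0.0
```

Request:
apply_moves(claw=[-1, -1, -1, -1, -1], travel=[[0, 0, 0], [0, 0, 0], [0, 0, 0], [0, 0, 0], [0, 0, 0]], turn=[[0, 0, 0], [0, 0, 0], [0, 0, 0], [0, 0, 0], [0, 0, 0]])

```text
t: 10.97
tcp_pos: [0.4624, -0.2522, 0.1501]
tool_rot: [0.276, 0.961, -0.001, 0.001]
force: [0.2, 0.2, 5.8]
finger_gap: 0.456
gripper_force: 61.5
```

```bash
python3 - <<'E'
from h import *
s=shot('wrist','w6.png')
plan((.462,-.2505,.36,148),(.645,.044,.36,196.2))
E
```

```text
now [ 0.4624 -0.2521  0.1501] yaw 147.97 F [0.  0.8 6.7] gap 0.449 t 11.0167
[0.0004, 0.0007, -0.1312] [-0.0001, 0.0004, -0.0001] rows 2.5
[0.0006, 0.0007, -0.1311] [-0.0, 0.0004, -0.0001] rows 2.5
[0.0005, 0.2167, -0.0] [-0.0, -0.0, -0.1339] rows 4.2
[-0.088, 0.198, -0.0001] [-0.0, -0.0, -0.1338] rows 4.2
```

View pics/w6.png

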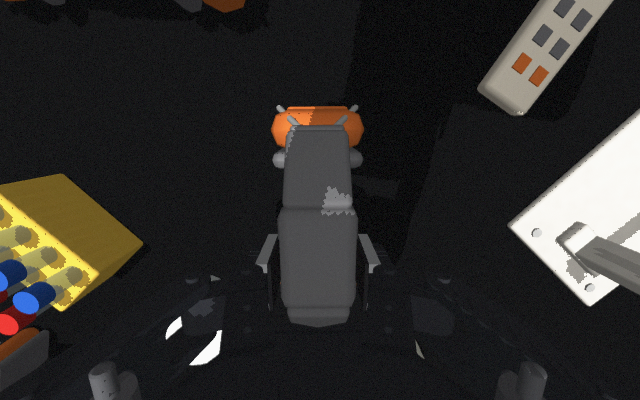

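Wrist view: the crown (318,260) is gripped squarely across its width. Lift slowly, then carry it high.

Request:
apply_moves(claw=[-1, -1, -1, -1, -1], travel=[[0, 0, -0.01], [0, 0, -0.03], [0, 0, -0.06], [0, 0, -0.1], [0, 0, -0.14]], turn=[[0, 0, 0], [0, 0, 0], [0, 0, 0], [0, 0, 0], [0, 0, 0]], newtons=80)

```text
t: 11.43
tcp_pos: [0.4604, -0.2504, 0.2611]
tool_rot: [0.276, 0.961, 0.001, -0.002]
force: [0.9, -1.2, -3.4]
finger_gap: 0.447
gripper_force: 82.8
```

Request:
apply_moves(claw=[-1, -1, -1, -1, -1], travel=[[0, 0, -0.04], [0, 0, -0.08], [0, 0, -0.11], [0, 0, -0.13], [0, 0, -0.135]], turn=[[0, 0, 0], [0, 0, 0], [0, 0, 0], [0, 0, 0], [0, 0, 0]])

```text
t: 11.85
tcp_pos: [0.4624, -0.2519, 0.3721]
tool_rot: [0.276, 0.961, -0.001, 0.002]
force: [1.7, -0.7, -2.8]
finger_gap: 0.445
gripper_force: 83.1
```

```bash
python3 - <<'E'
from h import *
plan((.645,.044,.37,196.2))
E
```

```text
now [ 0.4624 -0.2519  0.3721] yaw 147.97 F [ 1.7 -0.7 -2.8] gap 0.445 t 11.85
[0.0013, 0.2173, 0.0011] [-0.0005, 0.0008, -0.134] rows 4.2
[-0.0876, 0.199, 0.0013] [-0.0004, 0.0007, -0.1339] rows 4.2
```

Request:
apply_moves(claw=[-1, -1, -1, -1, -1], travel=[[0, 0.03, 0], [0, 0.077, 0], [0, 0.124, 0], [0.001, 0.171, 0], [0.001, 0.217, 0]], turn=[[0, 0, -0.02], [0, 0, -0.049], [0, 0, -0.077], [0, 0, -0.106], [0, 0, -0.134]])

```text
t: 12.27
tcp_pos: [0.5525, -0.1019, 0.367]
tool_rot: [0.067, 0.998, 0.001, -0.002]
force: [1.1, -1.0, -2.9]
finger_gap: 0.443
gripper_force: 83.0
```

Request:
apply_moves(claw=[-1, -1, -1, -1, -1], travel=[[-0.02, 0.045, 0], [-0.04, 0.091, 0], [-0.06, 0.136, 0], [-0.08, 0.181, 0], [-0.0875, 0.199, 0]], turn=[[0, 0, -0.03], [0, 0, -0.061], [0, 0, -0.091], [0, 0, -0.122], [0, 0, -0.134]])

```text
t: 12.68
tcp_pos: [0.6454, 0.0493, 0.3663]
tool_rot: [-0.145, 0.989, 0.002, -0.001]
force: [-1.2, -1.2, -2.2]
finger_gap: 0.451
gripper_force: 83.0
```

Request:
apply_moves(claw=[-1, -1, -1, -1], travel=[[0, 0, 0], [0, 0, 0], [0, 0, 0], [0, 0, 0]], turn=[[0, 0, 0], [0, 0, 0], [0, 0, 0], [0, 0, 0]])

```text
t: 13.02
tcp_pos: [0.6435, 0.0428, 0.3683]
tool_rot: [-0.14, 0.99, -0.0, -0.001]
force: [-0.5, -0.5, -3.4]
finger_gap: 0.443
gripper_force: 83.0
```

```bash
python3 - <<'E'
from h import *
plan((.645,.044,.2,196.2))
s=shot('wrist');np.savez('w7.npz',**s);W=cloud(s)
a=s['pixels'];t=shot('scene');c=t['pixels'][130:290,280:440];C=cv2.resize(c,(400,400))
o=np.zeros((400,800,3),np.uint8);o[:250,:400]=cv2.resize(a,(400,250));o[:,400:]=C
cv2.imwrite('pics/p7.png',o[...,::-1])
# lower-cup faces: orange points
hsv=cv2.cvtColor(a,cv2.COLOR_RGB2HSV);Z=W[...,2]
m=(Z>.34)&(np.hypot(W[...,0]-.645,W[...,1]-.044)<.1)
print(np.percentile(Z[m],[50,98]))
m=(Z>.372)&(Z<.40)&(np.hypot(W[...,0]-.645,W[...,1]-.044)<.1);r=cv2.minAreaRect(W[m][:,:2].astype(np.float32)*1000);print('crown',r)
E
```

```text
now [0.6435 0.0428 0.3683] yaw -163.92 F [-0.5 -0.5 -3.4] gap 0.443 t 13.0167
[-0.0027, 0.0009, 0.2103] [0.0, -0.0007, -0.0006] rows 4.0
[0.44496439 0.46984853]
crown ((641.6998291015625, 40.527095794677734), (61.90544891357422, 95.07633972167969), 87.07835388183594)
```

View pics/p7.png

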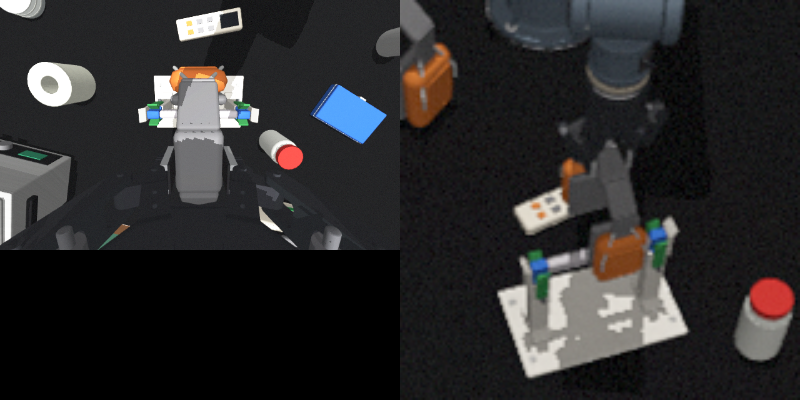

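The picture shows the earmuffs held above the rail, square across it, one cup on each side (scene panel (618,250) in front, (573,180) behind). Lowering.

Request:
apply_moves(claw=[-1, -1, -1, -1, -1], travel=[[-0.002, 0.001, 0.03], [-0.002, 0.001, 0.07], [-0.002, 0.001, 0.11], [-0.002, 0.001, 0.15], [-0.002, 0.001, 0.18]], turn=[[0, 0, 0], [0, 0, 0], [0, 0, 0], [0, 0, 0], [0, 0, 0]])

```text
t: 13.53
tcp_pos: [0.6442, 0.0443, 0.2226]
tool_rot: [-0.14, 0.99, 0.0, -0.001]
force: [-0.3, 0.1, -3.3]
finger_gap: 0.449
gripper_force: 82.9
```

Request:
apply_moves(claw=[-1, -1, -1, -1, -1], travel=[[0, 0, 0.02], [0, 0, 0.03], [0, 0, 0.035], [0, 0, 0.035], [0, 0, 0.035]], turn=[[0, 0, 0], [0, 0, 0], [0, 0, 0], [0, 0, 0], [0, 0, 0]])

```text
t: 13.95
tcp_pos: [0.6467, 0.0449, 0.1983]
tool_rot: [-0.141, 0.99, -0.0, 0.001]
force: [0.0, 0.3, -1.9]
finger_gap: 0.449
gripper_force: 82.9
```

```bash
python3 - <<'E'
from h import *
plan((.645,.044,.1835,196.2))
s=shot('wrist')
a=s['pixels'];t=shot('scene');c=t['pixels'][130:290,280:440];C=cv2.resize(c,(400,400))
o=np.zeros((400,800,3),np.uint8);o[:250,:400]=cv2.resize(a,(400,250));o[:,400:]=C
cv2.imwrite('pics/p8.png',o[...,::-1])
E
```

```text
now [0.6467 0.0449 0.1983] yaw -163.83 F [ 0.   0.3 -1.9] gap 0.449 t 13.95
[0.0024, -0.0005, 0.0185] [-0.0003, 0.0008, -0.0001] rows 0.4
```

Request:
apply_moves(claw=[-1, -1, -1, -1, -1], travel=[[0.001, 0, 0.006], [0.001, 0, 0.012], [0.001, 0, 0.016], [0.001, 0, 0.018], [0.001, 0, 0.018]], turn=[[0, 0, 0], [0, 0, 0], [0, 0, 0], [0, 0, 0], [0, 0, 0]])

```text
t: 14.47
tcp_pos: [0.6446, 0.0452, 0.1833]
tool_rot: [-0.141, 0.99, -0.0, -0.0]
force: [-2.1, 0.0, 3.1]
finger_gap: 0.448
gripper_force: 83.6
```

Request:
apply_moves(claw=[-1, -1], travel=[[0, 0, 0.001], [0, 0, 0.001]], turn=[[0, 0, 0], [0, 0, 0]])

```text
t: 14.63
tcp_pos: [0.6447, 0.0453, 0.1833]
tool_rot: [-0.141, 0.99, -0.0, 0.0]
force: [-3.4, 0.2, 7.8]
finger_gap: 0.45
gripper_force: 84.3
```

Request:
apply_moves(claw=[-0.1, 0.1, 0.3, 0.5, 0.5], travel=[[0, 0, -0.001], [0, 0, -0.001], [0, 0, -0.001], [0, 0, -0.001], [0, 0, -0.001]], turn=[[0, 0, 0], [0, 0, 0], [0, 0, 0], [0, 0, 0], [0, 0, 0]])

```text
t: 15.05
tcp_pos: [0.6453, 0.0451, 0.1824]
tool_rot: [-0.141, 0.99, -0.0, 0.0]
force: [0.0, 0.2, 0.3]
finger_gap: 0.752
gripper_force: 0.0
```

Request:
apply_moves(claw=[0.5, 0.5, 0.5, 0.5, 0.5], travel=[[0, 0, 0], [0, 0, -0.01], [0, 0, -0.04], [0, 0, -0.09], [0, 0, -0.14]], turn=[[0, 0, 0], [0, 0, 0], [0, 0, 0], [0, 0, 0], [0, 0, 0]])

```text
t: 15.47
tcp_pos: [0.644, 0.0452, 0.2948]
tool_rot: [-0.141, 0.99, 0.0, -0.002]
force: [0.9, -0.4, -0.7]
finger_gap: 0.746
gripper_force: 0.0
```

Request:
apply_moves(claw=[0.5, 0.5, 0.5, 0.5, 0.5], travel=[[0, 0, -0.05], [0, 0, -0.1], [0, 0, -0.1], [0, 0, -0.1], [0, 0, -0.1]], turn=[[0, 0, 0], [0, 0, 0], [0, 0, 0], [0, 0, 0], [0, 0, 0]])

```text
t: 15.88
tcp_pos: [0.6445, 0.0452, 0.3747]
tool_rot: [-0.141, 0.99, -0.0, 0.0]
force: [-0.6, -0.4, 0.5]
finger_gap: 0.749
gripper_force: 0.0
```

```bash
python3 - <<'E'
from h import *
plan()
s=shot('wrist');W=cloud(s);Z=W[...,2]
a=s['pixels'];t=shot('scene');c=t['pixels'][130:290,280:440];C=cv2.resize(c,(400,400))
o=np.zeros((400,800,3),np.uint8);o[:250,:400]=cv2.resize(a,(400,250));o[:,400:]=C
cv2.imwrite('pics/p9.png',o[...,::-1])
m=(Z>.193)&(Z<.215)&(np.hypot(W[...,0]-.645,W[...,1]-.044)<.07);r=cv2.minAreaRect(W[m][:,:2].astype(np.float32)*1000);print('crown',r,np.percentile(Z[m],[50,98]))
hsv=cv2.cvtColor(a,cv2.COLOR_RGB2HSV)
b=(hsv[...,0]>95)&(hsv[...,0]<130)&(hsv[...,1]>110)&(Z>.14)&(np.hypot(W[...,0]-.645,W[...,1]-.0445)<.15)
n,l,st,c=cv2.connectedComponentsWithStats(b.astype(np.uint8))
for i in range(1,n):
    if st[i,4]>50: k=l==i;print('block',W[k].mean(0).round(4),np.percentile(Z[k],[50,95]).round(4))
E
```

```text
now [0.6445 0.0452 0.3747] yaw -163.79 F [-0.6 -0.4  0.5] gap 0.749 t 15.8833
crown ((644.1478271484375, 44.771148681640625), (79.64232635498047, 39.44452667236328), 16.83916473388672) [0.20026359 0.20243942]
block [ 0.6655 -0.0399  0.1814] [0.1843 0.1858]
block [0.6187 0.1243 0.1808] [0.1844 0.1861]
```

View pics/p9.png

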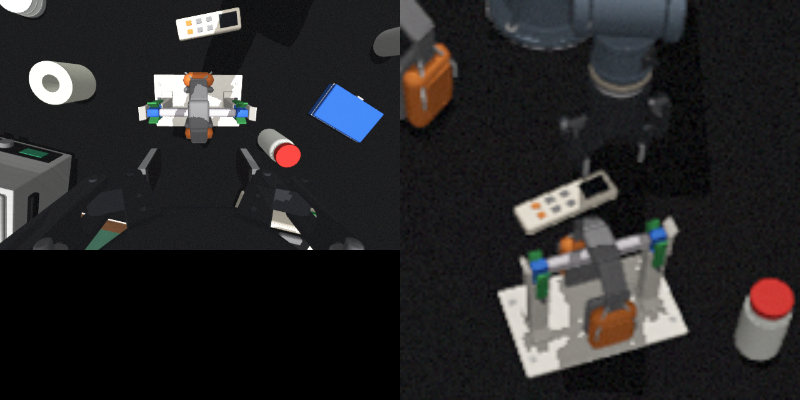

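The picture shows the earmuffs hanging centred on the rail, a cup each side, with the gripper clear above (wrist panel (199,107)). The crown is level at 201 mm and within 1° of square, and both end blocks are still home.

```bash
python3 -c "
from station import manip
print(manip.sign_off())"
```

```text
the job is handed in; nothing more can be done
None
```

The job is handed in: the rail is fully home (both blocks level at seat height, all four tabs symmetric over their feet), and the middle-sized earmuffs hang square across its middle with a cup on each side, at about 16 s.

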